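# Open a kit tub and hold its parts tray up level

## Robot

A 6-joint arm with a two-finger parallel gripper is mounted at the origin on the work surface. World frame = base frame: x ahead of the robot, y to its left, z up, the work surface at z = 0. Lengths are in m, angles in degrees, forces in N, time in s.
With the tool pointing down it reaches from about 0.375 to 0.925 m from the base axis. Payload 5.7 kg.
Tool frame: the origin (TCP) lies on the mounting face of the last link; the fingertips stand 182 mm ahead of it and the grasp point (between the pads) lies 163 mm ahead of it; y points along the fingers, x is the direction in which the jaws open and shut, and the axes are right-handed (so a half turn about y gives the same grasp; the last joint's range is limited). The gripper opens to 88 mm and grips with 3 to 60 N. Pads are 20 mm wide; open, the fingers measure 115 mm over their backs; the gripper's body (75 mm by 178 mm) begins 61 mm behind the grasp point.
Start: joints at [58.149, 20.558, 86.54, -0, 72.909, -6.595], TCP at [0.256, 0.543, 0.405] pointing down, gripper open.
Joint ranges: [-170.27, 170.27], [-57.76, 135], [12.27, 136.19], [-55.21, 235.2], [11.17, 155.16], [-170.74, 170.74]. Speed limits (degrees/s): [136.94, 136.94, 180, 180, 180, 180].

## Interface

Orientations are given as a 3x3 rotation matrix whose columns are the frame's x, y, z axes.
In Python, from rig import readout, cams, ctrl gives the robot as it stands.
- The arm moves only by the shell command python3 -m pendant 'ROWS'. ROWS is JSON, a list that holds one entry, the list of rows, each a list of 7 numbers: the turn, a rotation vector about the tool's x, y, z in degrees, then the shift along the tool's x, y, z in m, then the opening, from 0 (shut) to 1 (fully open). A call has exactly 8 rows; each row shifts and turns the commanded pose from where the row before left it, along the tool's axes as they then stand; what a row does not reach is not made up. A row lasts 1/8 s, in which the tool goes at most 62.5 mm and 10.7 degrees, less where a joint would pass 70% of its speed; a pose out of reach is approached as far as the arm can. A call with a gripper value outside its range is refused whole. The fingers move at their own pace and stop on an object; the grip force is fixed at half the most. Time passes only in rows, so rows that do not move let the fingers close, or fill a call up. It gives the time, the measured TCP pose, the force and the opening at its end, in the units of the state.
- readout.read_state(): the state, without advancing time (a new reading comes with each control period).
- cams.get_image(name): name is "scene" or "top" or "wrist"; returns a dict with "image" (400x640x3 uint8, red, green, blue), "fovy" (degrees; the focal length in pixels is half the picture's height over the tangent of half this angle, whatever the lens; pixels are square), "cx", "cy" (the principal point, pixels), "R" (3x3) and "t" (3): a world point X has camera coordinates R X + t. Camera axes: x right, y down, z forward; pixel columns grow to the right and rows downward; lengths in m; the calibration is good to about 2 mm. A picture is of the moment at which its call begins. There is no depth.
- ctrl.sign_off(): hands the job in, once; it reports no verdict.
The state is a dict: "t": time; "joint_positions": joint angles; "joint_velocities": joint speeds; "joint_torque": joint torques, N m; "tcp_pos": TCP position; "eef_rot": TCP orientation; "ft_force": force on the tool from outside, world axes, zero at the start; "torque": the same for the moment, N m; "width": opening from 0.0 (shut) to 1.0 (fully open).
Only numpy, scipy, OpenCV 4.12 (cv2) and the standard library are available. Lean on these libraries where they do the work, as an engineer would, in place of code of your own. Each camera call takes 0.05 s, during which the arm holds its last target.

## Task

Open the construction-kit tub: take the lid by its raised grip, tip that end well up while the other end still rests on the rim, then lift the lid off and lay it down, without dropping it, flat and right way up on the rubber mat. Then lift the parts tray out by its middle handle and finish while holding it level and still straight above the tub, at least 80 mm clear of the tub's rim so that a pupil can reach the parts underneath; the job ends with the robot still holding the tray, so do not put it down. Keep all the small parts in the tray, leave the tub standing where it is without shoving it, and do not disturb the other things on the desk.

Things in the scene. Friction and masses are not known exactly. Their poses are not given: they have to be found in the camera images.
- tub: Open plastic kit tub standing loose on the desk, 150 (x) x 220 (y) x 110 mm high, walls 4 mm, 0.6 kg plus contents. Origin: centre of its underside; x along the short side, y along the long side, z up; the rim is 110 mm above the origin. The lid sits on the rim, the tray on ledges inside.
- lid_grip (a point): In the lid's raised pull grip, an upright plate 60 (lid x) x 12 (lid y) x 33 mm high on the lid's top panel at one short end. The point is on the plate's centre lines, 17 mm above the panel, 16 mm below the plate's top, 28 mm above the lid's lower edge, 88 mm from the lid's centre towards lid +y. Axes are the lid's: x along its short side, y along its long side, z up.
- lid_heel (a point): Middle of the lid's other short end, on the panel's underside where it rests on the tub's rim: 198 mm from lid_grip along lid -y and 20 mm below it. The lid pivots here when tipped up by its grip. Axes are the lid's.
- lid_center (a point): Centre of the lid, 5.5 mm above its lower edge. Loose rigid lid, 162 (x) x 232 (y) x 11 mm without the grip, 0.09 to 0.16 kg: a 3 mm panel with an 8 mm deep skirt that hangs outside the tub's rim with 3 mm play. Axes are the lid's.
- tray_handle (a point): In the tray's upright middle handle, a plate 12 mm thick (tray x) and 66 mm long (tray y). The point is on its centre plane, 15 mm below its top, 34 mm above the tray's underside. On each side of the plate is an empty finger well, 56 (x) x 66 mm (y), its floor 27 mm below this point or lower. Axes are the tray's: y along its long side, z up.
- tray_base (a point): Centre of the tray's underside, 34 mm below tray_handle. Loose tray, 130 (x) x 200 (y) mm, walls 28 mm high, 0.10 to 0.18 kg, plus 0.056 kg of small parts in its four end compartments. In the tub it has 6 mm play all round; its underside rests 55 mm above the tub's underside. Axes are the tray's.
- mat: Thin dark rubber mat fixed on the desk, 190 (x) x 260 (y) x 3 mm, empty. Origin: centre of its underside.
- gear: Small toothed gear lying in the tray, 40 mm across, 9 mm thick. Origin: centre of its underside.
- wheel: Small tyred wheel lying in the tray, 42 mm across, 16 mm thick. Origin: centre of its underside.
- beam: Short double beam lying in the tray, 48 x 16 x 9 mm. Origin: on its underside.
- bracket: Small L-shaped bracket lying in the tray, 32 x 20 x 20 mm. Origin: centre of its underside.
- screwdriver: Screwdriver, 160 mm long, lying on the desk between the tub and the mat. Bystander.
- robot_car: Built four-wheeled robot car, about 130 x 120 x 71 mm, standing beyond the tub and mat. Bystander; origin: centre at desk level.
- mouse: Computer mouse, 105 x 60 x 29 mm. Bystander; origin: centre of its underside.
- pot: Empty plastic cup, 72 mm across, 85 mm high. Bystander; origin: centre of its underside.
- big_wheel: Large tyred wheel lying flat, 68 mm across, 26 mm thick. Bystander; origin: centre of its underside.

How it is judged:
By the outcome, as a careful person would: the job done as asked, in the order asked, and still so for the second after the job is handed in, while the arm keeps its last pose, push and grip.
It also fails if it takes over 64 s, if anything falls off the work surface, if the arm or the gripper's body presses on something with over 40 N, if the wrist force passes 120 N, or if a joint passes its speed limit or range.

## Working session

There is one attempt and no reset: what is moved stays moved. The work goes in short steps, Python scripts to look and compute and a shell command to move; the robot and the scene stay as the last step left them, time stands still between calls to the robot, and variables do not carry over. Pictures are saved under pics/ and viewed, and the job is handed in when it is done.

```bash
ls; mkdir -p pics; python3 - <<'E'
from rig import readout,cams
import cv2
for n in ["scene","top","wrist"]:
    d=cams.get_image(n); cv2.imwrite(f"pics/{n}0.png",d["image"][:,:,::-1]); print(n,d["fovy"],d["cx"],d["cy"],d["R"],d["t"])
s=readout.read_state();print(s)
E
```

```text
pics
scene 48.17541851458058 323.46204228126476 194.78424467345306 [[-0.39414652  0.91894361  0.0138259 ]
 [ 0.77673129  0.34111582 -0.52946057]
 [-0.49126065 -0.19794603 -0.84822187]] [ 0.25001995 -0.42094103  1.5620272 ]
top 57.22762653021168 317.7949760221645 198.90518173501854 [[-0.13046181 -0.99145239  0.00137114]
 [-0.97109333  0.12750376 -0.20179329]
 [ 0.19989361 -0.02765782 -0.97942717]] [0.07034973 0.63761319 1.04263509]
wrist 58.379409042747696 312.396254060254 200.0019715435015 [[ 0.42631696  0.90457265 -0.00147587]
 [ 0.87623968 -0.41255763  0.24899843]
 [ 0.22462828 -0.10744547 -0.96850276]] [-0.59868421 -0.03184949  0.39064079]
{'t': 0.15, 'joint_positions': array([ 5.81468117e+01,  2.05891336e+01,  8.65824261e+01,  9.92427727e-04,
        7.29070157e+01, -6.59475707e+00]), 'joint_velocities': array([-0.0386665 , -0.13053133, -0.17054651,  0.07553036,  0.08481164,
       -0.03189979]), 'joint_torque': array([ 1.29215812e-03, -5.15750599e+01, -2.71009219e+01,  6.76617399e-02,
        3.05961433e-02, -9.38055291e-05]), 'tcp_pos': array([0.25589064, 0.54241702, 0.40401086]), 'eef_rot': array([[ 4.26705941e-01, -7.37811103e-04, -9.04390123e-01],
       [ 9.04389401e-01, -1.15613331e-03,  4.26706544e-01],
       [-1.36042437e-03, -9.99999059e-01,  1.73939590e-04]]), 'ft_force': array([ 0.35259944,  0.66722909, -0.40785508]), 'torque': array([-0.0055468 ,  0.0036872 ,  0.03266342]), 'width': 1.001607903169192}
```

View pics/scene0.png

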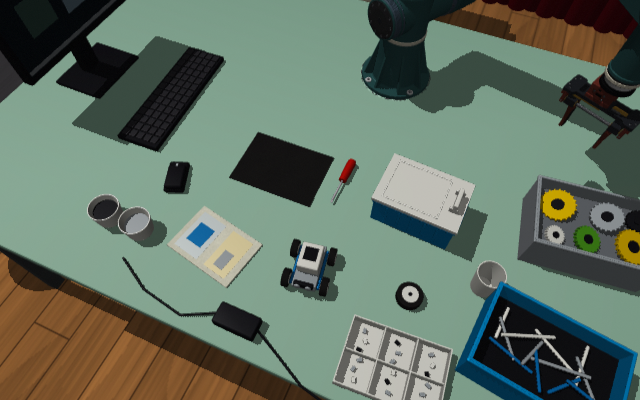

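View pics/top0.png

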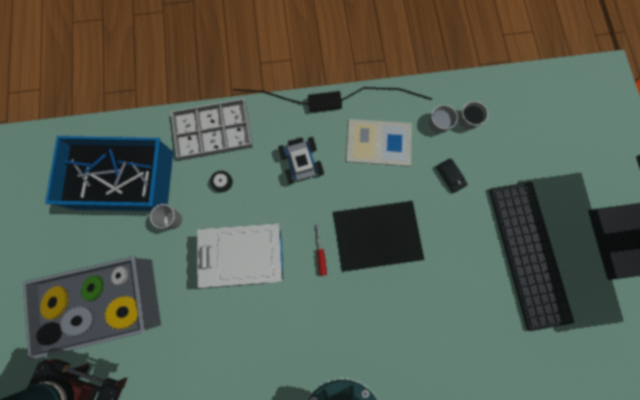

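View pics/wrist0.png

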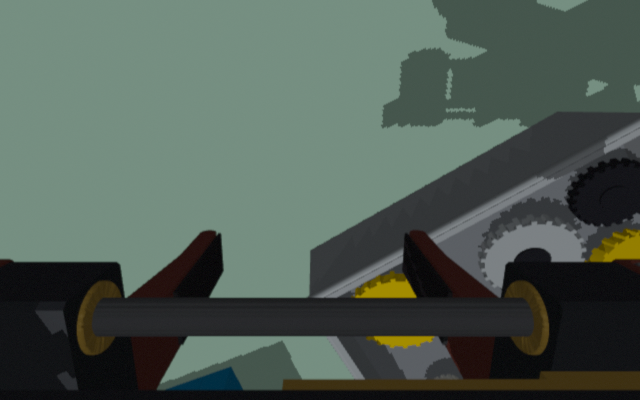

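```bash
cat > h.py <<'E'
import numpy as np,cv2
from rig import readout,cams
def K(d):
    f=200/np.tan(np.radians(d["fovy"]/2)); return f
def px(d,X):
    c=np.asarray(d["R"])@np.asarray(X,float)+d["t"]; f=K(d); return np.array([d["cx"]+f*c[0]/c[2],d["cy"]+f*c[1]/c[2]])
def ray(d,u,v,z):
    f=K(d);R=np.asarray(d["R"]);t=np.asarray(d["t"])
    r=R.T@np.array([(u-d["cx"])/f,(v-d["cy"])/f,1]); o=-R.T@t
    return o+r*(z-o[2])/r[2]
def crop(d,x0,y0,x1,y1,s,fn):
    im=d["image"][y0:y1,x0:x1,::-1]
    cv2.imwrite(fn,cv2.resize(im,None,fx=s,fy=s,interpolation=cv2.INTER_CUBIC))
E
python3 - <<'E'
from h import *
d=cams.get_image("top");crop(d,180,190,440,300,3,"pics/t1.png")
d=cams.get_image("scene");crop(d,340,130,500,250,5,"pics/s1.png")
crop(d,220,120,370,220,5,"pics/s2.png")
E
```

```text
(no output)
```

View pics/t1.png

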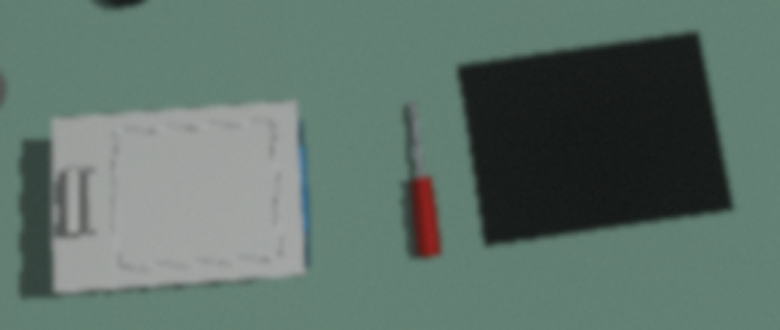

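View pics/s1.png

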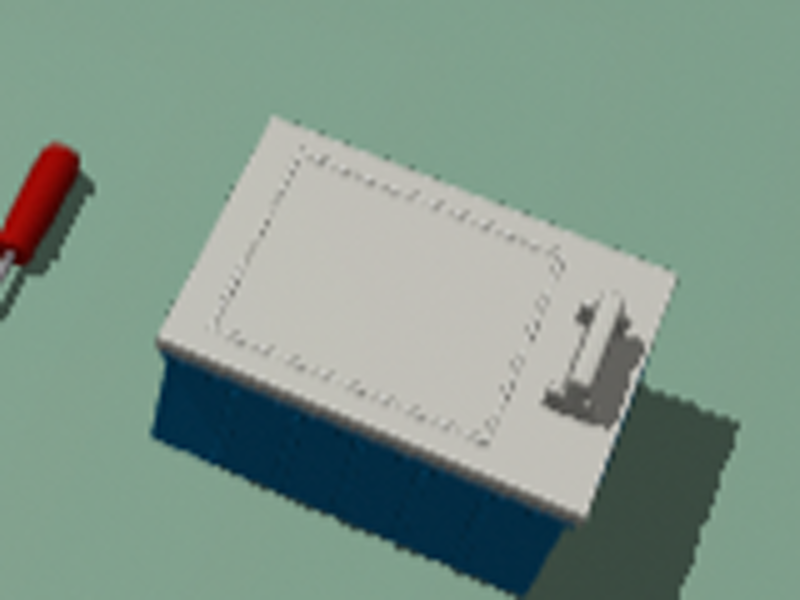

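View pics/s2.png

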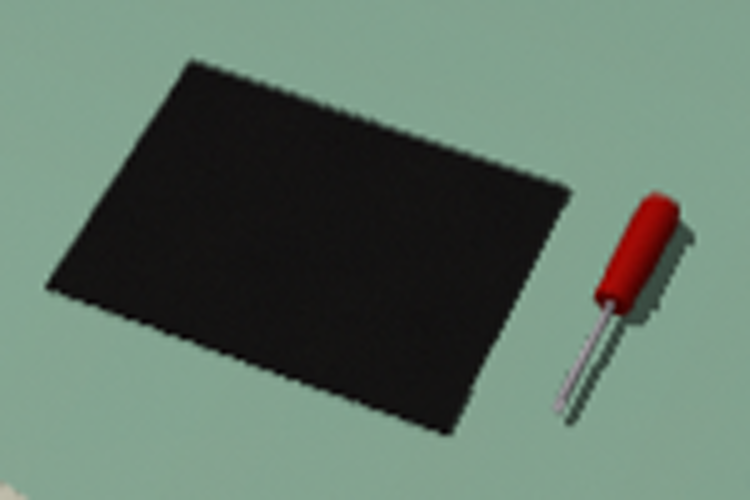

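```bash
python3 - <<'E'
from h import *
S=cams.get_image("scene");T=cams.get_image("top")
o=lambda p,s,a:[(p[0]+.5)/s-.5+a[0],(p[1]+.5)/s-.5+a[1]]
def go(d,ps,s,a,z,l):
    P=np.array([ray(d,*o(p,s,a),z)[:2] for p in ps]); n=np.linalg.norm(np.roll(P,-1,0)-P,axis=1)
    print(l,"c",P.mean(0).round(4),"edges",n.round(4)); 
    for i in range(4):
        e=P[(i+1)%4]-P[i]; print("   ",P[i].round(4),np.degrees(np.arctan2(e[1],e[0])).round(1))
go(S,[(273,115),(678,275),(583,520),(157,342)],5,(340,130),.113,"lidS")
go(T,[(52,120),(297,101),(305,273),(55,294)],3,(180,190),.113,"lidT")
go(S,[(192,60),(572,188),(450,435),(45,288)],5,(220,120),.003,"matS")
go(T,[(458,66),(697,33),(733,209),(486,244)],3,(180,190),.003,"matT")
# grip top
for p in [(612,292),(570,395)]: print(ray(S,*o(p,5,(340,130)),.146))
for p in [(77,172),(77,234)]: print("T",ray(T,*o(p,3,(180,190)),.146))
for p in [(413,103),(427,255)]: print("scr",ray(T,*o(p,3,(180,190)),.01))
for q in [(300,160),(220,180),(162,217),(452,176)]: print(q,ray(T,*q,.03))
E
```

```text
lidS c [0.5059 0.2287] edges [0.2311 0.1632 0.2292 0.1649]
    [0.4168 0.118 ] 86.5
    [0.4311 0.3487] -3.6
    [0.594  0.3385] -93.1
    [0.5815 0.1097] 177.1
lidT c [0.5018 0.228 ] edges [0.232  0.1597 0.2294 0.1606]
    [0.5878 0.3394] -93.0
    [0.5756 0.1078] 176.4
    [0.4162 0.1179] 87.2
    [0.4274 0.347 ] -2.7
matS c [ 0.5179 -0.1843] edges [0.2582 0.1892 0.2599 0.1894]
    [ 0.4253 -0.3147] 90.9
    [ 0.4213 -0.0565] 1.0
    [ 0.6105 -0.0531] -89.1
    [ 0.6147 -0.313 ] -179.5
matT c [ 0.5147 -0.1854] edges [0.2571 0.1869 0.2573 0.1866]
    [ 0.607  -0.0554] -89.5
    [ 0.6092 -0.3125] -179.0
    [ 0.4223 -0.3156] 90.4
    [ 0.4204 -0.0583] 0.9
[0.48049393 0.31586157 0.146     ]
[0.54867678 0.31149093 0.146     ]
T [0.53217671 0.30974298 0.146     ]
T [0.47693013 0.31356315 0.146     ]
scr [ 0.57323575 -0.00300265  0.01      ]
scr [0.41739867 0.00313311 0.01      ]
(300, 160) [0.78141256 0.02539276 0.03      ]
(220, 180) [0.74888684 0.28323881 0.03      ]
(162, 217) [0.65453881 0.46967932 0.03      ]
(452, 176) [ 0.66654199 -0.44455766  0.03      ]
```

```bash
python3 -m pendant '[[[0,0,0,-0.012,0,-0.04,0.6],[0,0,0,-0.012,0,-0.04,0.6],[0,0,0,-0.012,0,-0.04,0.6],[0,0,0,-0.012,0,-0.04,0.6],[0,0,0,-0.012,0,-0.04,0.6],[0,-7.4,0,-0.012,0.008,-0.04,0.6],[0,-7.4,0,-0.012,0.008,-0.04,0.6],[0,-7.4,0,-0.012,0.008,-0.04,0.6]]]'; python3 - <<'E'
from h import *
s=readout.read_state();print(s['tcp_pos'],s['eef_rot'],s['t'],s['width'])
p0=np.array([.2559,.5424,.404]);
R0=np.array([[4.267e-01,-7e-04,-.90439],[.90439,-1.1e-3,.4267],[-1.3e-3,-1,0]])
from scipy.spatial.transform import Rotation as Ro
for conv in (0,1):
    p=p0.copy();R=R0.copy()
    for i in range(8):
        D=Ro.from_rotvec([0,-7.4 if i>4 else 0,0],degrees=True).as_matrix()
        v=[-.012,.008 if i>4 else 0,-.04]
        if conv: R=R@D;p=p+R@v
        else: p=p+R@v;R=R@D
    print(conv,p)
E
```

```text
t: 1.35
tcp_pos: [0.5148, 0.3313, 0.3805]
eef_rot: [[0.049, -0.0, -0.999], [0.999, -0.0, 0.049], [-0.0, -1.0, 0.0]]
ft_force: [-0.0, -0.5, 0.2]
width: 0.606
[0.51480656 0.33130164 0.38054008] [[ 4.93722347e-02 -6.16169902e-05 -9.98780446e-01]
 [ 9.98780447e-01 -1.07848540e-05  4.93722355e-02]
 [-1.38138698e-05 -9.99999998e-01  6.10093727e-05]] 1.35 0.6056005570541845
0 [0.51376412 0.33209971 0.38010417]
1 [0.52201159 0.34590338 0.38008337]
```

```bash
python3 - <<'E'
from h import *
d=cams.get_image("wrist");crop(d,0,0,640,400,1.25,"pics/w1.png")
print(d["cx"],d["cy"]);
Y=np.array([.056,.998,0]);X=np.array([.998,-.056,0]);c=np.array([.504,.2284,0])
for a in (-30,30):
  for b in (82,94):
    for z in (.113,.146):
        P=c+Y*b/1000+X*a/1000+[0,0,z]; print(a,b,z,(px(d,P)*1.25).round())
for a in (-81,81): print(a,(px(d,c+Y*.116+X*a/1000+[0,0,.113])*1.25).round())
E
```

```text
312.396254060254 200.0019715435015
-30 82 0.113 [354. 194.]
-30 82 0.146 [349. 202.]
-30 94 0.113 [375. 194.]
-30 94 0.146 [373. 203.]
30 82 0.113 [355. 295.]
30 82 0.146 [350. 317.]
30 94 0.113 [376. 296.]
30 94 0.146 [374. 318.]
-81 [417.  98.]
81 [411. 373.]
```

View pics/w1.png

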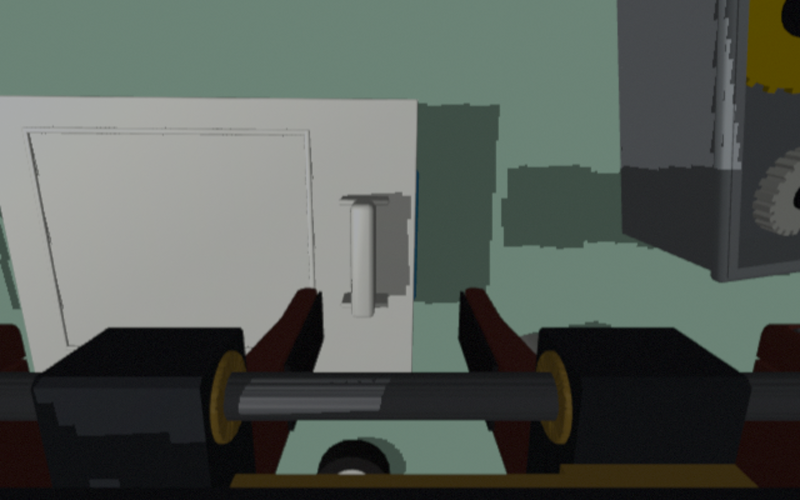

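```bash
python3 -m pendant '[[[0,0,0,-0.0075,0,0.0026,0.6],[0,0,0,-0.0075,0,0.0026,0.6],[0,0,0,0,0.02,0,0.6],[0,0,0,0,0.02,0,0.6],[0,0,0,0,0.02,0,0.6],[0,0,0,0,0.013,0,0.6],[0,0,0,0,0.008,0,0.6],[0,0,0,0,0,0,0.6]]]'; python3 - <<'E'
from h import *
d=cams.get_image("wrist");crop(d,0,0,640,400,1.25,"pics/w2.png")
E
```

```text
t: 2.4
tcp_pos: [0.5075, 0.3177, 0.2995]
eef_rot: [[0.053, -0.001, -0.999], [0.999, -0.0, 0.053], [-0.0, -1.0, 0.001]]
ft_force: [-0.2, 0.2, 0.9]
width: 0.597
```

View pics/w2.png

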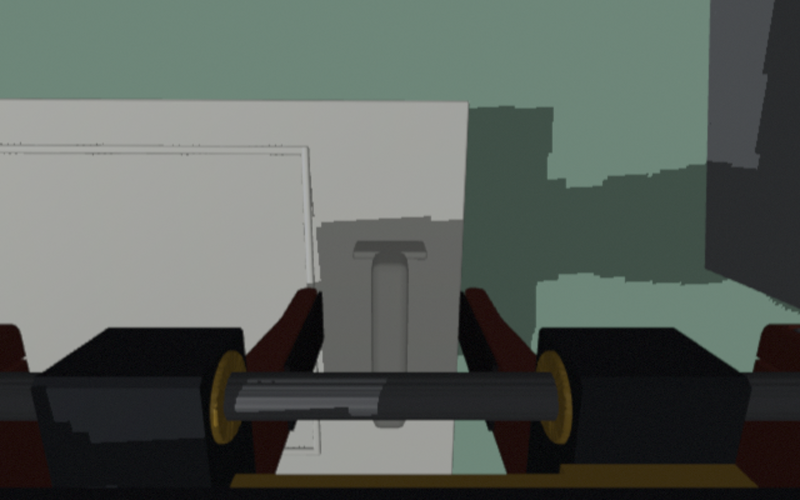

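```bash
python3 -m pendant '[[[0,0,0,0,0,0,0.35],[0,0,0,0,0,0,0.2],[0,0,0,0,0,0,0.12],[0,0,0,0,0,0,0.05],[0,0,0,0,0,0,0],[0,0,0,0,0,0,0],[0,0,0,0,0,0,0],[0,0,0,0,0,0,0]]]'
```

```text
t: 3.45
tcp_pos: [0.5079, 0.3176, 0.2997]
eef_rot: [[0.053, -0.0, -0.999], [0.999, -0.0, 0.053], [-0.0, -1.0, -0.0]]
ft_force: [-0.2, -0.4, 1.0]
width: 0.138
```

```bash
python3 -m pendant '[[[0,0,-2,-0.0067,-0.0068,0,0],[0,0,-2,-0.0067,-0.0068,0,0],[0,0,-2,-0.0068,-0.0068,0,0],[0,0,-2,-0.0069,-0.0068,0,0],[0,0,-2,-0.007,-0.0068,0,0],[0,0,-2,-0.007,-0.0068,0,0],[0,0,-2,-0.007,-0.0068,0,0],[0,0,-2,-0.007,-0.0068,0,0]]]';python3 - <<'E'
from h import *
S=cams.get_image("scene");crop(S,340,130,500,250,5,"pics/s3.png")
E
```

```text
t: 4.45
tcp_pos: [0.5046, 0.2564, 0.3468]
eef_rot: [[0.051, 0.015, -0.999], [0.96, 0.276, 0.053], [0.277, -0.961, -0.0]]
ft_force: [0.5, -0.4, -0.5]
width: 0.133
```

View pics/s3.png

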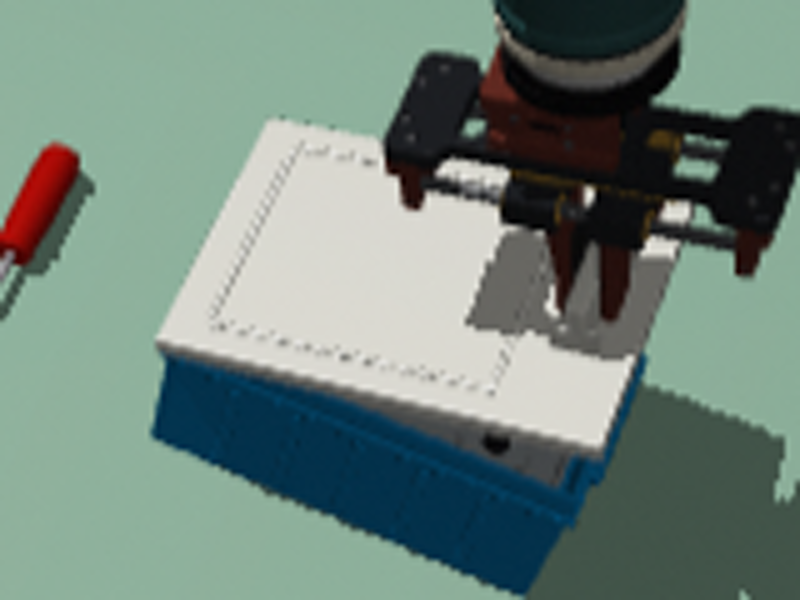

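```bash
python3 -m pendant '[[[0,0,-2,-0.007,-0.0068,0,0],[0,0,-2,-0.007,-0.0068,0,0],[0,0,-2,-0.007,-0.0068,0,0],[0,0,-2,-0.007,-0.0068,0,0],[0,0,-2,-0.007,-0.0068,0,0],[0,0,-2,-0.007,-0.0068,0,0],[0,0,0,0,0,0,0],[0,0,0,0,0,0,0]]]';python3 - <<'E'
from h import *
S=cams.get_image("scene");crop(S,340,130,500,250,5,"pics/s4.png")
print(readout.read_state()['joint_positions'])
E
```

```text
t: 5.5
tcp_pos: [0.5017, 0.2032, 0.3695]
eef_rot: [[0.047, 0.025, -0.999], [0.882, 0.468, 0.053], [0.469, -0.883, 0.0]]
ft_force: [-0.6, -0.3, -0.5]
width: 0.135
[  4.70108243  16.83238219 101.72685809  31.91035768  61.48032494
 -97.81075087]
```

View pics/s4.png

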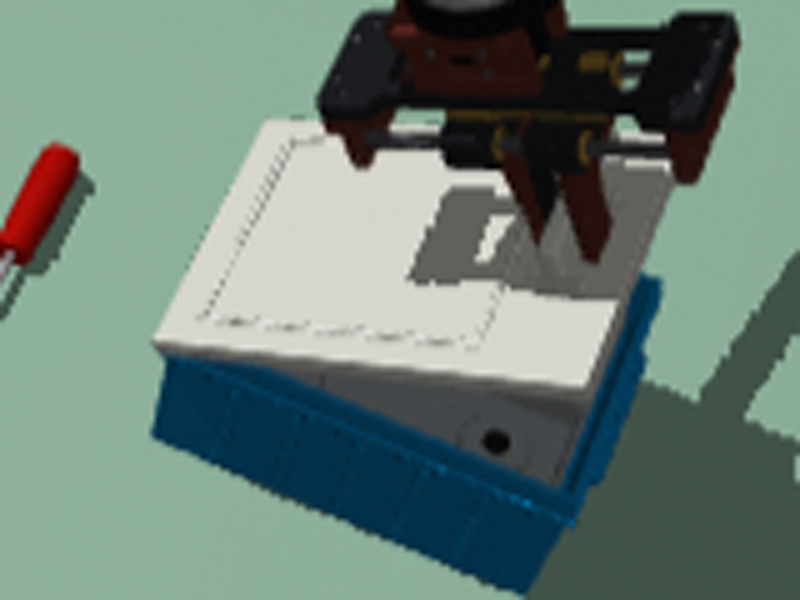

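```bash
python3 -m pendant '[[[0,0,0,0.003,-0.0056,0,0],[0,0,0,0.006,-0.0112,0,0],[0,0,0,0.009,-0.017,0,0],[0,0,0,0.009,-0.017,0,0],[0,0,0,0.009,-0.017,0,0],[0,0,3,0,0,0,0],[0,0,4,0,0,0,0],[0,0,4,0,0,0,0]]]';python3 - <<'E'
from h import *
S=cams.get_image("scene");crop(S,320,90,500,250,4,"pics/s5.png")
E
```

```text
t: 6.55
tcp_pos: [0.5018, 0.203, 0.4477]
eef_rot: [[0.051, 0.017, -0.999], [0.956, 0.29, 0.054], [0.29, -0.957, -0.001]]
ft_force: [-0.5, -0.3, -1.7]
width: 0.137
```

View pics/s5.png

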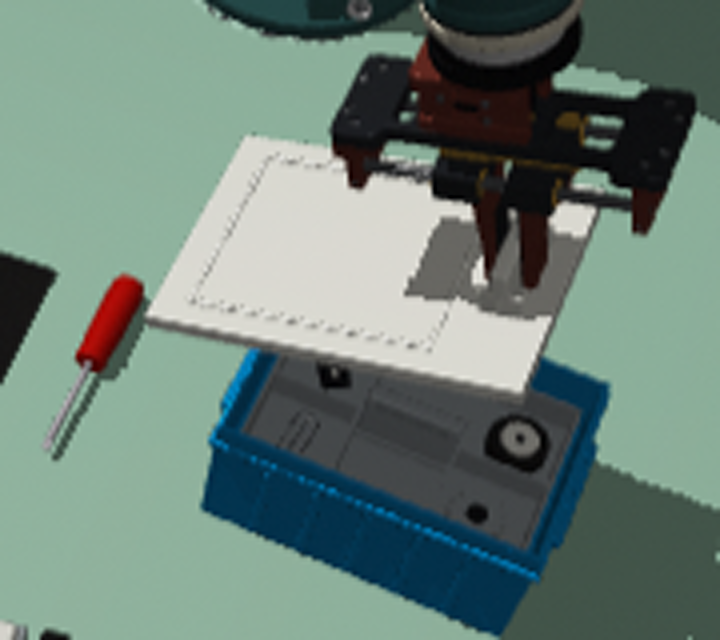

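```bash
python3 -m pendant '[[[0,0,4.2,0,0,0,0],[0,0,4.2,0,0,0,0],[0,0,4.2,0,0,0,0],[0,0,4.2,0,0,0,0],[0,-0.9,0,-0.02,0,0,0],[0,-0.9,0,-0.035,0,0,0],[0,-0.9,0,-0.04,0,0,0],[0,-0.9,0,-0.04,0,0,0]]]'
```

```text
t: 7.6
tcp_pos: [0.4981, 0.0672, 0.4468]
eef_rot: [[-0.01, 0.001, -1.0], [1.0, 0.005, -0.01], [0.005, -1.0, -0.001]]
ft_force: [0.2, -0.8, -1.8]
width: 0.135
```

```bash
python3 -m pendant '[[[0,0,0,-0.04,0,-0.0035,0],[0,0,0,-0.04,0,-0.004,0],[0,0,0,-0.04,0,-0.004,0],[0,0,0,-0.03,0.01,-0.004,0],[0,0,0.3,-0.014,0.03,0,0],[0,0,0,0,0.04,0,0],[0,0,0,0,0.04,0,0],[0,0,0,0,0.03,0,0]]]';python3 - <<'E'
from h import *
S=cams.get_image("scene");crop(S,200,60,400,220,4,"pics/s6.png")
S=cams.get_image("top");crop(S,250,180,450,300,4,"pics/t6.png")
E
```

```text
t: 8.6
tcp_pos: [0.5152, -0.0958, 0.2946]
eef_rot: [[-0.008, 0.0, -1.0], [1.0, -0.001, -0.008], [-0.001, -1.0, -0.0]]
ft_force: [-0.0, -0.6, -0.6]
width: 0.134
```

View pics/s6.png

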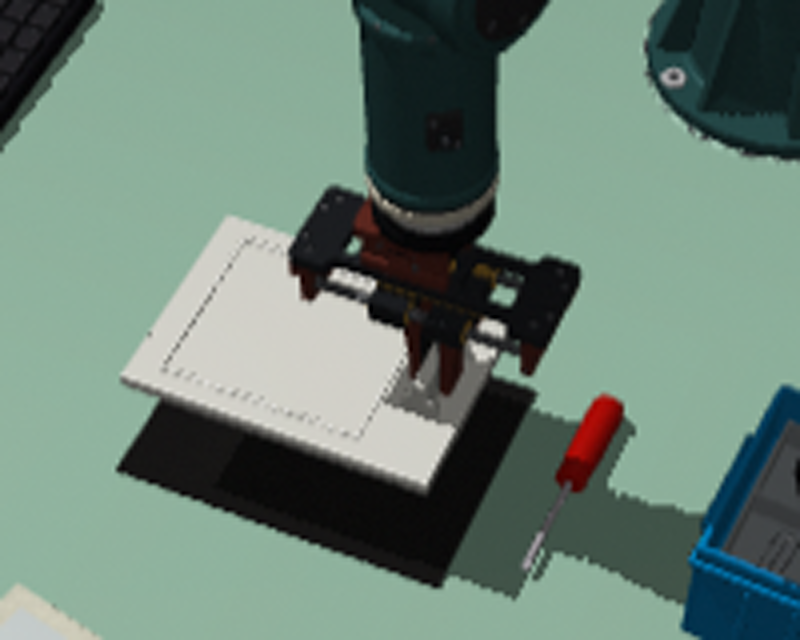

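View pics/t6.png

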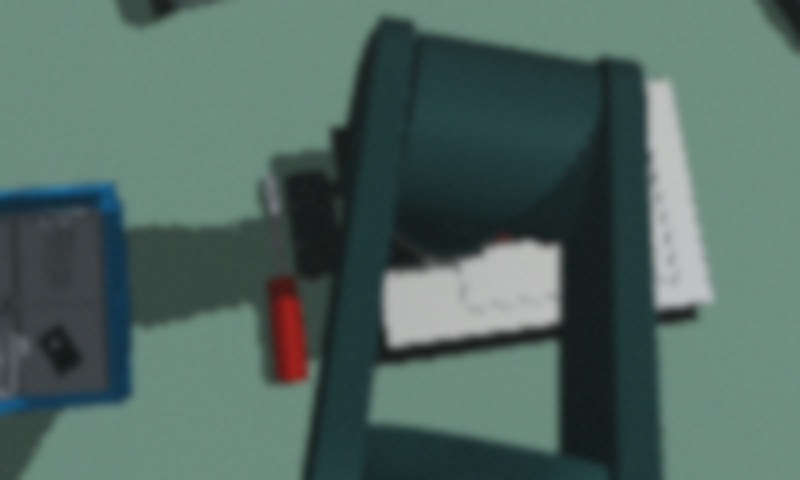

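```bash
python3 - <<'E'
from h import *
S=cams.get_image("scene");s=readout.read_state();R=s['eef_rot'];p=s['tcp_pos'];print(p)
g=p+R[:,1]*(.163+.0067); Y=R[:,0];X=-R[:,2];Z=-R[:,1]
c=g-.088*Y-.017*Z
for a,b in [(-81,-116),(81,-116),(81,116)]:
    P=c+X*a/1e3+Y*b/1e3; print(((px(S,P)-[200,60]+.5)*4-.5).round(),P.round(3))
E
```

```text
[ 0.51495359 -0.09569407  0.29489577]
[229. 211.] [ 0.435 -0.3    0.108]
[121. 372.] [ 0.597 -0.299  0.108]
[428. 483.] [ 0.595 -0.067  0.108]
```

```bash
python3 -m pendant '[[[0,0,0,0,0.02,0,0],[0,0,0,0,0.02,0,0],[0,0,0,0,0.02,0,0],[0,0,0,0,0.015,0,0],[0,0,0,0,0.008,0,0],[0,0,0,0,0.004,0,0],[0,0,0,0,0.002,0,0],[0,0,0,0,0.001,0,0]]]'
```

```text
t: 9.75
tcp_pos: [0.5155, -0.0961, 0.2057]
eef_rot: [[-0.009, 0.001, -1.0], [1.0, -0.002, -0.009], [-0.002, -1.0, -0.001]]
ft_force: [-0.2, 0.1, -1.2]
width: 0.136
```

```bash
python3 -m pendant '[[[0,0,0,0,0.001,0,0],[0,0,0,0,0,0,0],[0,0,0,0,0.001,0,0],[0,0,0,0,0,0,0],[0,0,0,0,0.001,0,0],[0,0,0,0,0,0,0],[0,0,0,0,0,0,0],[0,0,0,0,0,0,0]]]'
```

```text
t: 10.75
tcp_pos: [0.5154, -0.0961, 0.2025]
eef_rot: [[-0.009, 0.0, -1.0], [1.0, -0.002, -0.009], [-0.002, -1.0, -0.0]]
ft_force: [0.5, 0.2, -1.7]
width: 0.133
```

Still hanging (−1.7 N, the lid's weight); a further ~2 mm to contact.

```bash
python3 -m pendant '[[[0,0,0,0,0.001,0,0],[0,0,0,0,0,0,0],[0,0,0,0,0.0007,0,0],[0,0,0,0,0,0,0],[0,0,0,0,0.0005,0,0],[0,0,0,0,0,0,0],[0,0,0,0,0,0,0],[0,0,0,0,0,0,0]]]'
```

```text
t: 11.75
tcp_pos: [0.5153, -0.0961, 0.2006]
eef_rot: [[-0.009, 0.0, -1.0], [1.0, -0.002, -0.009], [-0.002, -1.0, -0.0]]
ft_force: [-1.2, 0.3, 4.8]
width: 0.136
```

```bash
python3 -m pendant '[[[0,0,0,0,0,0,0.2],[0,0,0,0,0,0,0.3],[0,0,0,0,0,0,0.4],[0,0,0,0,0,0,0.5],[0,0,0,0,0,0,0.5],[0,0,0,0,-0.01,0,0.5],[0,0,0,0,-0.03,0,0.5],[0,0,0,0,-0.05,0,0.5]]]'
```

```text
t: 12.75
tcp_pos: [0.5146, -0.0957, 0.2905]
eef_rot: [[-0.009, -0.003, -1.0], [1.0, -0.001, -0.009], [-0.001, -1.0, 0.003]]
ft_force: [0.6, 0.3, -0.0]
width: 0.501
```

```bash
python3 -m pendant '[[[0,0,0,0,-0.05,0,0.5],[0,0,0,0,-0.05,0,0.5],[0,0,0,0.05,-0.01,0,0.5],[0,0,0,0.05,0,0,0.5],[0,0,0,0.05,0,0,0.5],[0,0,0,0.05,0,0,0.5],[0,0,0,0.04,0,0,0.5],[0,0,0,0.02,0,0,0.5]]]';python3 - <<'E'
from h import *
S=cams.get_image("scene");crop(S,200,60,500,250,2.6,"pics/s7.png")
S=cams.get_image("top");crop(S,180,190,440,300,3,"pics/t7.png")
print(readout.read_state()['joint_positions'])
E
```

```text
t: 13.75
tcp_pos: [0.5124, 0.166, 0.4004]
eef_rot: [[-0.012, 0.001, -1.0], [1.0, -0.002, -0.012], [-0.002, -1.0, -0.001]]
ft_force: [0.0, -0.1, 0.1]
width: 0.499
[ 10.57748088  15.77756363  94.43931125  -0.10754096  69.76476554
 -80.06210164]
```

View pics/s7.png

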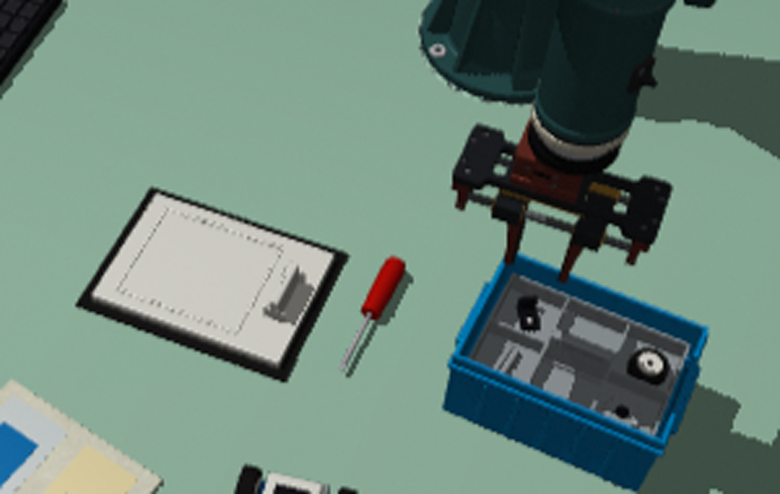

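View pics/t7.png

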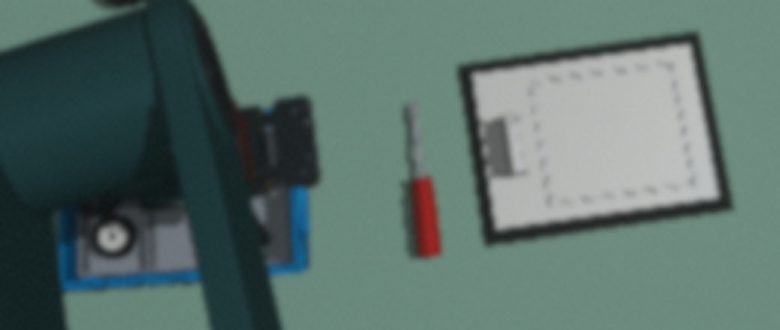

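```bash
python3 -m pendant '[[[0,8,0,0.02,0,0,0.5],[0,10.5,0,0.02,0,0,0.5],[0,10.5,0,0,0,0,0.5],[0,10.5,0,0,0,0,0.5],[0,10.5,0,0,0,0,0.5],[0,10.5,0,0,0,0,0.5],[0,10.5,0,0,0,0,0.5],[0,10.5,0,0,0,0,0.5]]]'
```

```text
t: 14.85
tcp_pos: [0.5156, 0.2023, 0.3998]
eef_rot: [[0.989, 0.0, -0.15], [0.15, -0.003, 0.989], [-0.0, -1.0, -0.003]]
ft_force: [-1.0, -1.4, 0.5]
width: 0.498
```

```bash
python3 -m pendant '[[[0,6,0,0,0,0,0.5],[0,6.5,0,0,0,0,0.5],[0,0,0,0,0,0,0.5],[0,0,0,0,0,0,0.5],[0,0,0,0,0,0,0.5],[0,0,0,0,0,0,0.5],[0,0,0,0,0,0,0.5],[0,0,0,0,0,0,0.5]]]'; python3 - <<'E'
from h import *
S=cams.get_image("scene");crop(S,340,110,500,250,5,"pics/s8.png")
S=cams.get_image("wrist");crop(S,0,0,640,400,1.25,"pics/w8.png")
E
```

```text
t: 15.85
tcp_pos: [0.5152, 0.2042, 0.3997]
eef_rot: [[0.998, 0.0, 0.06], [-0.06, -0.002, 0.998], [0.0, -1.0, -0.002]]
ft_force: [0.4, -0.0, 0.4]
width: 0.502
```

View pics/w8.png

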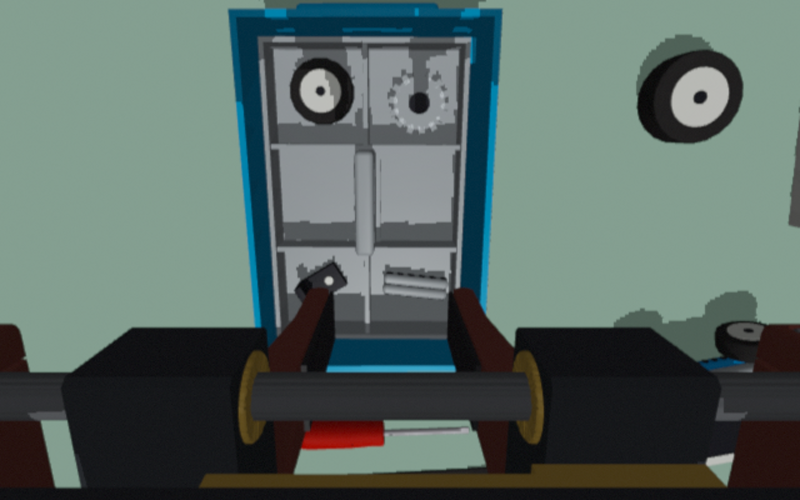

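View pics/s8.png

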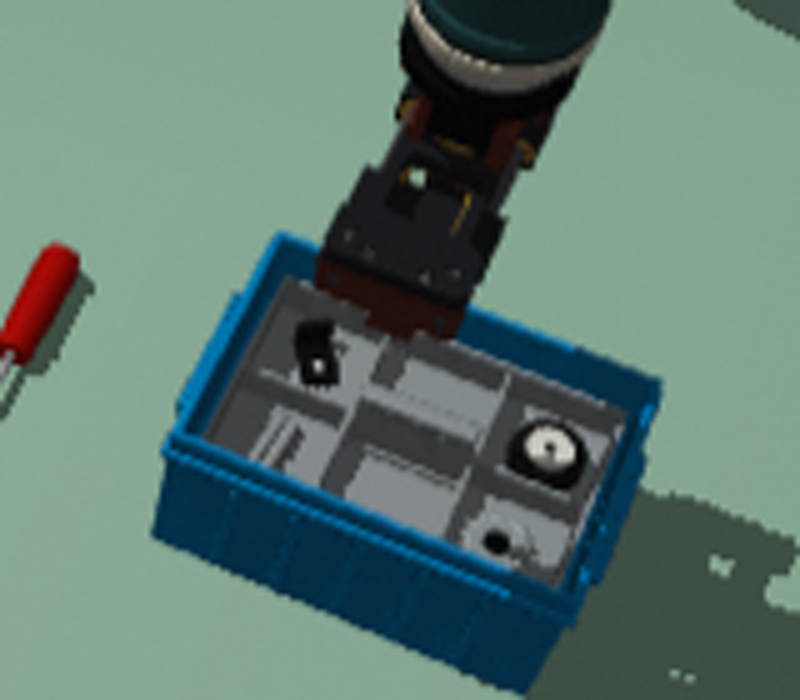

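```bash
python3 - <<'E'
from h import *
d=cams.get_image("wrist")
o=lambda u,v:((u+.5)/1.25-.5,(v+.5)/1.25-.5)
a=ray(d,*o(364.5,149),.104);b=ray(d,*o(364.5,254),.104)
print(a,b,(a+b)/2,np.linalg.norm(a-b),np.degrees(np.arctan2(*(a-b)[[1,0]])))
# tray wall tops z=.083
q=[ray(d,*o(*p),.083) for p in [(259,38),(471,38)]];print(q,np.linalg.norm(q[0]-q[1]))
for n,ps in (("tubrim",[(230,10),(501,10)]),):
    print([ray(d,*o(*p),.11).round(4) for p in ps])
S=readout.read_state();print(S['tcp_pos'])
E
```

```text
[0.50398746 0.26318978 0.104     ] [0.49911184 0.19769899 0.104     ] [0.50154965 0.23044439 0.104     ] 0.06567202880308325 85.74233620084019
[array([0.4431841 , 0.33265003, 0.083     ]), array([0.57284368, 0.32491995, 0.083     ])] 0.1298898064243216
[array([0.4361, 0.3421, 0.11  ]), array([0.5847, 0.3332, 0.11  ])]
[0.51523306 0.20416234 0.3996783 ]
```

```bash
python3 -m pendant '[[[0,0,0,-0.005,0,0.01,0.5],[0,0,0,-0.005,0,0.01,0.5],[0,0,0,-0.005,0.01,0.005,0.5],[0,0,0,0,0.025,0,0.5],[0,0,0,0,0.03,0,0.5],[0,0,0,0,0.02,0,0.5],[0,0,0,0,0.01,0,0.5],[0,0,0,0,0,0,0.5]]]'; python3 - <<'E'
from h import *
S=cams.get_image("wrist");crop(S,0,0,640,400,1.25,"pics/w9.png")
E
```

```text
t: 17.0
tcp_pos: [0.5014, 0.2299, 0.3039]
eef_rot: [[0.998, -0.001, 0.06], [-0.06, -0.002, 0.998], [-0.001, -1.0, -0.002]]
ft_force: [0.1, 0.3, 1.0]
width: 0.503
```

View pics/w9.png

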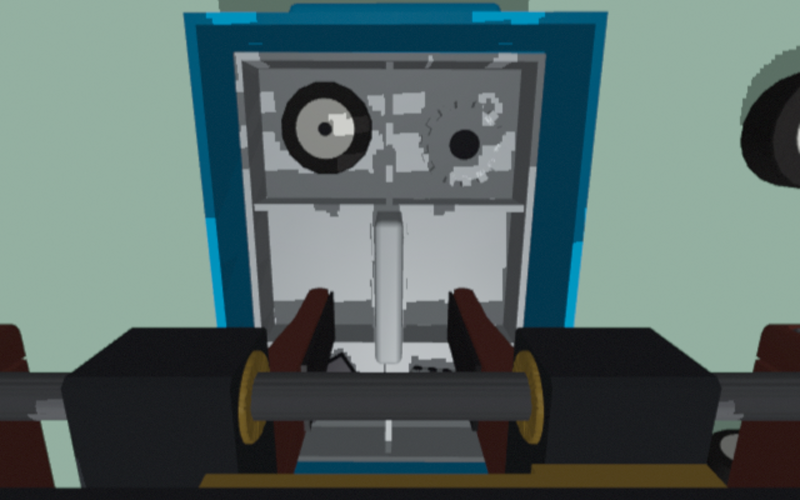

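```bash
python3 -m pendant '[[[0,0,0,-0.0005,0.015,0,0.5],[0,0,0,0,0.015,0,0.5],[0,0,0,0,0.012,0,0.5],[0,0,0,0,0.006,0,0.5],[0,0,0,0,0.004,0,0.5],[0,0,0,0,0,0,0.35],[0,0,0,0,0,0,0.25],[0,0,0,0,0,0,0.18]]]'
```

```text
t: 18.05
tcp_pos: [0.5015, 0.2298, 0.253]
eef_rot: [[0.998, 0.001, 0.06], [-0.06, -0.002, 0.998], [0.001, -1.0, -0.002]]
ft_force: [-0.1, 0.4, 0.4]
width: 0.202
```

```bash
python3 -m pendant '[[[0,0,0,0,0,0,0.12],[0,0,0,0,0,0,0.05],[0,0,0,0,0,0,0],[0,0,0,0,0,0,0],[0,0,0,0,0,0,0],[0,0,0,0,0,0,0],[0,0,0,0,0,0,0],[0,0,0,0,0,0,0]]]'; python3 - <<'E'
from h import *
S=cams.get_image("wrist");crop(S,0,0,640,400,1.25,"pics/w10.png")
E
```

```text
t: 19.05
tcp_pos: [0.5012, 0.2298, 0.2529]
eef_rot: [[0.998, 0.0, 0.06], [-0.06, -0.002, 0.998], [0.0, -1.0, -0.002]]
ft_force: [-2.5, 0.2, 5.6]
width: 0.132
```

View pics/w10.png

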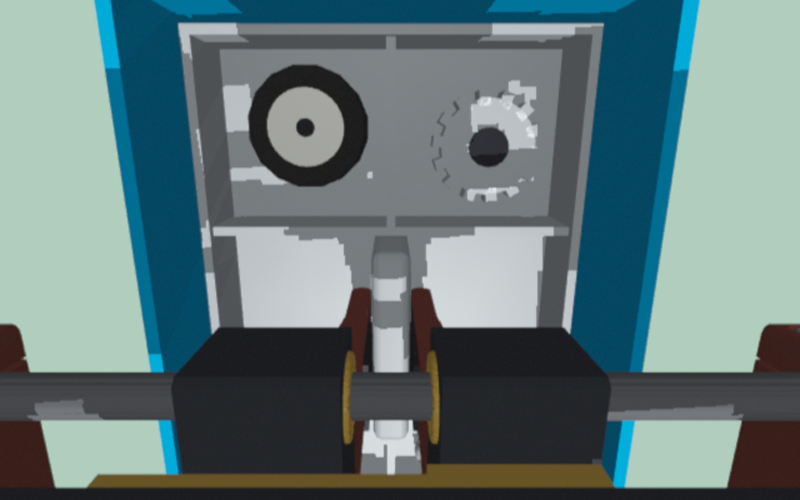

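```bash
python3 -m pendant '[[[0,0,0,0,-0.001,0,0],[0,0,0,0,-0.003,0,0],[0,0,0,0,-0.006,0,0],[0,0,0,0,-0.008,0,0],[0,0,0,0,-0.009,0,0],[0,0,0,0,-0.009,0,0],[0,0,0,0,-0.006,0,0],[0,0,0,0,-0.003,0,0]]]'; python3 - <<'E'
from h import *
S=cams.get_image("wrist");crop(S,0,0,640,400,1.25,"pics/w11.png")
S=cams.get_image("scene");crop(S,340,90,500,250,4,"pics/s11.png")
E
```

```text
t: 20.1
tcp_pos: [0.5014, 0.2299, 0.2982]
eef_rot: [[0.998, 0.001, 0.06], [-0.06, -0.002, 0.998], [0.001, -1.0, -0.002]]
ft_force: [0.4, -0.1, -2.3]
width: 0.135
```

View pics/w11.png

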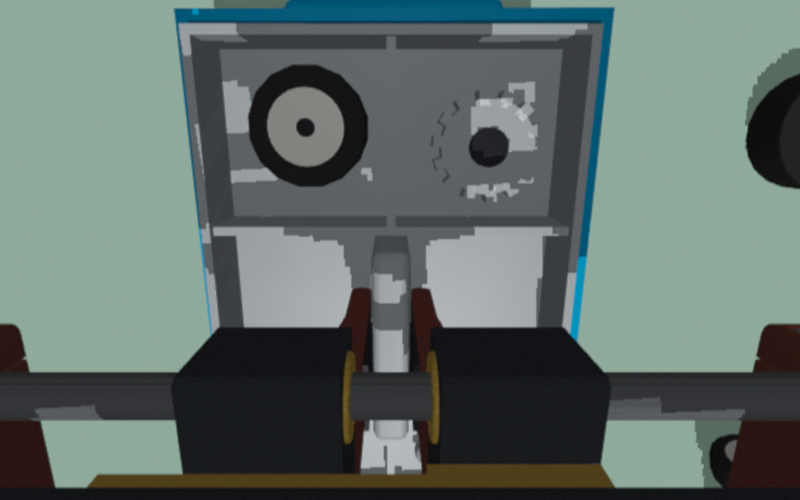

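View pics/s11.png

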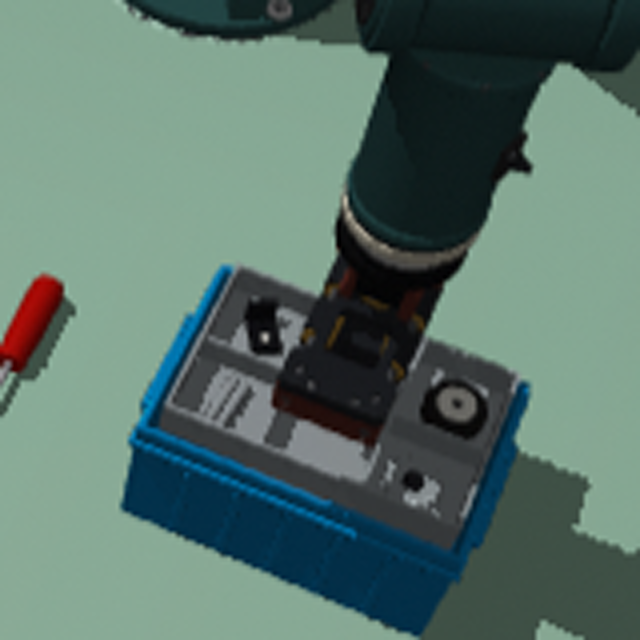

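```bash
python3 -m pendant '[[[0,0,0,0,-0.006,0,0],[0,0,0,0,-0.014,0,0],[0,0,0,0,-0.02,0,0],[0,0,0,0,-0.022,0,0],[0,0,0,0,-0.022,0,0],[0,0,0,0,-0.018,0,0],[0,0,0,0,-0.01,0,0],[0,0,0,0,-0.004,0,0]]]'
```

```text
t: 21.2
tcp_pos: [0.5013, 0.23, 0.4144]
eef_rot: [[0.998, 0.001, 0.06], [-0.06, -0.002, 0.998], [0.001, -1.0, -0.001]]
ft_force: [-0.2, 0.4, -3.2]
width: 0.137
```

```bash
python3 -m pendant '[[[0,0,0,0,0,0,0],[0,0,0,0,0,0,0],[0,0,0,0,0,0,0],[0,0,0,0,0,0,0],[0,0,0,0,0,0,0],[0,0,0,0,0,0,0],[0,0,0,0,0,0,0],[0,0,0,0,0,0,0]]]'; python3 - <<'E'
from h import *
S=cams.get_image("wrist");crop(S,0,0,640,400,1.25,"pics/w12.png")
S=cams.get_image("scene");crop(S,200,60,500,280,2.6,"pics/s12.png")
S=cams.get_image("top");crop(S,150,130,480,300,2.4,"pics/t12.png")
E
```

```text
t: 22.2
tcp_pos: [0.5013, 0.23, 0.4137]
eef_rot: [[0.998, 0.0, 0.06], [-0.06, -0.002, 0.998], [0.0, -1.0, -0.002]]
ft_force: [0.1, 0.1, -2.2]
width: 0.133
```

View pics/w12.png

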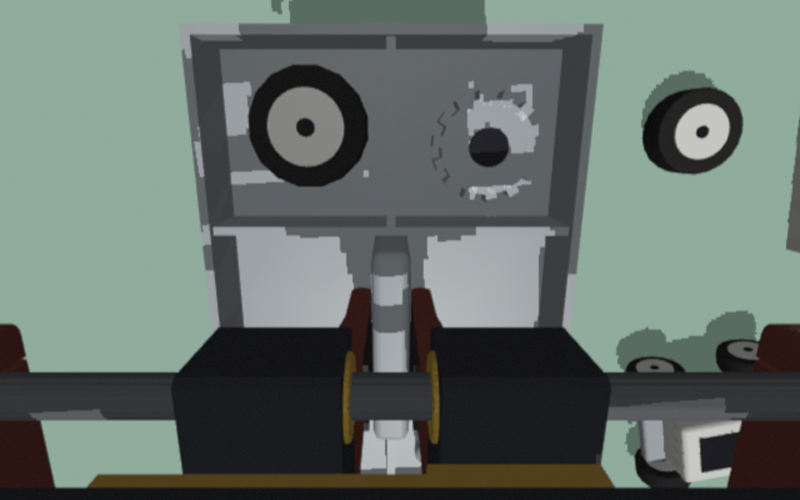

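View pics/s12.png

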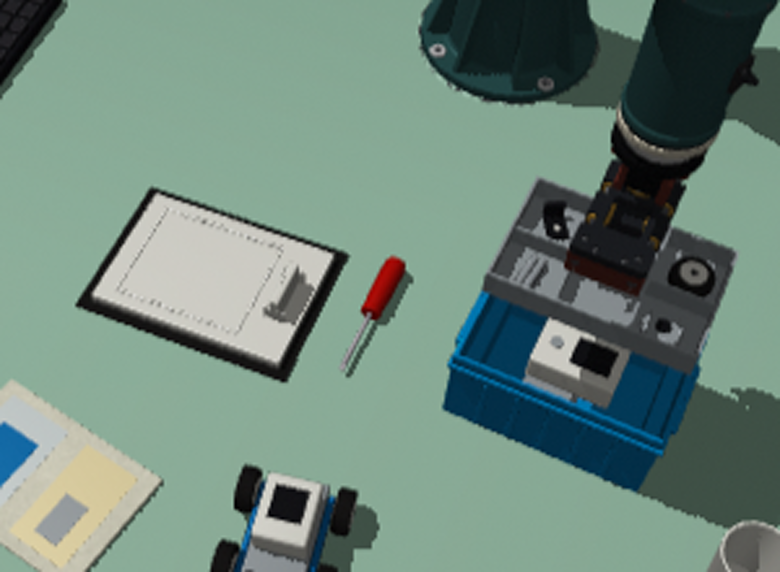

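View pics/t12.png

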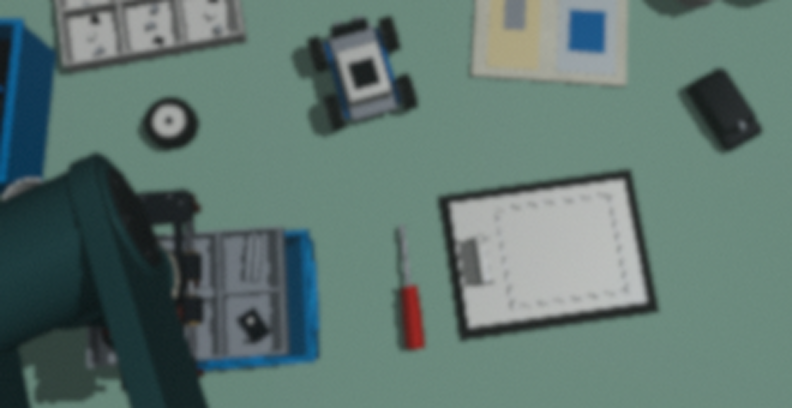

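```bash
python3 - <<'E'
from rig import ctrl
print(ctrl.sign_off())
E
```

```text
the job is handed in; nothing more can be done
None
```

The job is handed in at about 22 s of the 64 s allowed. The lid is on the mat, and the robot is holding the tray above the tub.

- **Lid:** I took it by its grip and tipped that end up 28° with the other end still on the rim. I then lifted it off, levelled it and lowered it until it touched the mat at about 5 N before letting go. The pictures show it flat, right way up and fully within the mat's edges.
- **Tray:** I lifted it straight up by its middle handle. By the arm's readings its underside is about 107 mm above the rim, it is level, and it is straight above the tub.
- **Small parts:** The wheel, gear, beam and bracket are all still in the tray. The tray did not slip between the start and the end of the lift.
- **Surroundings:** By eye in the last pictures, the tub, screwdriver, car, mouse and big wheel show no movement. The arm partly hides the pot, so I could not check it as well, but nothing came near it.

The one small disagreement was in the scene camera, which showed the carried lid about 1–2 pixels from where I computed it. That is roughly the calibration error, and the final placement looks right in both the scene and top pictures.

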